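Find the high spot of a vial carrier disc

TASK

On the sloping gauge stand, push the low edge of the clear hatch in until its catch lets go and it springs ajar, then swing the hatch fully up by its handle and leave it open. Slide the dial indicator right home so that its sprung plunger presses on the rim of the disc, then crank the disc through at least one full turn while watching the needle. Leave the disc at rest with its high spot (greatest needle reading) under the plunger, let go, and do not disturb the other things on the bench.

Things in the scene. Friction and masses are not known exactly. Their poses are not given: they have to be found in the camera images.
- console: the gauge stand: fixed grey base, footprint about 210 x 330 mm, carrying a grey sloping plate (220 mm uphill by 340 mm across, 25 degrees, low edge towards the robot at yaw 0). Origin on the bench, under axis_point. All of it is best worked with the tool square to the plate, that is tilted 25 degrees from vertical; the raised hatch blocks an upright tool over the crank.
- axis_point (a point): where the spindle's axis meets the upper face of the sloping plate, 70 mm above the console's origin. Its axes: x uphill along the plate, y to the left across it, z square off the plate. Other entries give mm in these axes. A steel crank arm turns on top of the disc, its upper face at z 18 (the spindle's end at z 19). Two hinge posts stand at x 105, y -78 and 188, up to z 67.
- disc_rim (a point): the place beside the spindle (0, 45, 10) where the roller tip of the indicator's plunger bears on the rim when home. The metal carrier disc is 90 mm in diameter, 10 mm thick (z 5 to 15), and is clamped 4 mm off-centre on the spindle, in an unknown direction relative to the crank: its farthest rim point is the high spot. This entry does not turn with the disc.
- latch (a point): above the hatch's catch and spring popper, under the hatch's low edge; they stand at x -65 to -94, y 40 to 98, up to z 65, the popper's thin pin (diameter 8 mm, at x -70, y 90) up to z 98 once it has sprung out. Keep the fingers off them.
- handle (a point): middle of the hatch's black round handle bar (diameter 12 mm, along y, clear length between its legs 72 mm), 44 mm off the hatch's mid-plane and 160 mm from the hinge line. Its axes turn with the hatch: at joint hatch = 0 they are those of axis_point. A grip on the bar may turn about it as the hatch swings.
- hatch_hinge (a point): on the hatch's hinge line, half-way along the hatch (x 100, y 55, z 70 from axis_point). The clear hatch is a plate 4 mm thick that reaches from 2 to 182 mm from the hinge and 130 mm to either side of this point; it may be pressed anywhere near its low edge beside the handle.
- hatch (a joint): hatch angle in rad: 0 shut and held by the catch, to 1.6 fully up. Pushed in about 2 to 5 mm at the low edge (some 4 to 6 N; stop at -0.03) the catch lets go and the hatch springs out to about 0.17; beyond that it is moved by hand and its stiff hinge stays where it is left.
- push_face (a point): middle of the upright metal end plate of the indicator carriage, on its outer (left, +y) face; the plate is 40 mm wide along x and reaches 5 to 45 mm off the sloping plate, this point 30 mm off it. Push it here towards the disc (-y). Axes as axis_point. Carriage body 44 x 50 mm, 29 mm high, with the dial on top (to 35 mm).
- carriage (a joint): indicator carriage travel in m: 0 parked, 0.035 home at its stop; grows towards the disc (-y of axis_point). It takes some 2 N to push, rising to about 7 N some 12 mm before home, where a sprung roller detent is passed; the detent then clicks it home against the stop and holds it there.
- dial_centre (a point): centre of the dial's white face (46 mm wide, twelve plain tick marks), which faces off the sloping plate. Axes as axis_point.
- needle (a joint): dial needle angle in rad, clockwise seen from above the dial; 0 when the plunger is free, the long end of the needle then pointing downhill (towards the robot); 0.5 rad for each mm that the plunger is pressed in. Under a full turn with the indicator home it swings once up and once down, over some 4 rad, nearly as a sine of the disc angle.
- spindle (a joint): angle of the disc and crank in rad, counter-clockwise seen from above the plate positive; 0 when the crank knob points downhill (-x of axis_point) from the axis; it may go on past a turn either way and counts on. Friction holds it where it is left (about 2 N at the knob turns it).
- knob_centre (a point): half-way up the crank knob, a black cylinder of diameter 18 mm and 44 mm long (20 to 64 mm off the sloping plate), its axis square to the plate, 32 mm from the disc's axis. It turns freely on its pin, so it can be held while it is carried round; its own axes therefore turn at random about z.
- vial_tray: clear plastic tray, 150 x 30 x 40 mm, holding seven black-capped sample vials (65 mm high over all); a bystander; origin under its centre
- amber_bottle: standing amber glass bottle, diameter 50 mm, 105 mm high; a bystander; origin under its centre
- cap_jar: glass jar with a metal lid, diameter 64 mm, 75 mm high; a bystander; origin under its centre
- screwdriver: screwdriver lying on the bench, 160 mm long; a bystander; origin at its middle, underneath
- spanner: small steel spanner lying on the bench, 140 mm long; a bystander; origin at its middle, underneath
- vial_stand: 36 mm square wooden block with one black-capped vial in it, 85 mm high over all; a bystander; origin under its centre
- dish: white ceramic dish, diameter 76 mm, 22 mm high; a bystander; origin under its centre

How it is judged (in metres and radians):
On the way, in this order (a step that is already met when the one before it is completed fails the run):
1. the hatch's catch has let go and the hatch stands ajar (value of joint hatch above 0.1 rad), for 0.1 s.
2. the hatch is swung up (1.2 rad or more) (value of joint hatch above 1.2 rad), for 0.1 s.
3. the indicator is home on the disc's rim (value of joint carriage above 0.0335 m and value of joint hatch above 1.1 rad), for 0.1 s.
4. the disc has been cranked about a full turn with the indicator home (value of joint carriage above 0.0335 m and (value of joint spindle above 5.3 rad or value of joint spindle below -5.3 rad)).
At the end, for the whole second after the job is handed in: The hatch is still open (above 1.1 rad), the indicator is home (within 1.5 mm of its stop), the disc is at rest and the needle reads above 4.5 rad, its greatest reading over the turn being about 4.75 (the high spot is within about 28 degrees of the plunger) (all of step 3 and value of joint needle above 4.5 rad and velocity of joint spindle between -0.05 and 0.05 rad/s); the robot touches nothing.
It fails at once if a bystander on the bench is shifted by more than 40 mm or knocked over (distance of any of vial_tray, amber_bottle, cap_jar, screwdriver, spanner, vial_stand, dish from where it was at the start of the episode above 0.04 m or angle between any of vial_tray, amber_bottle, cap_jar, vial_stand, dish's own z axis and vertical above 0.6 rad).
It also fails if it takes over 72 s, if anything falls off the work surface, if the arm or the gripper's body presses on something with over 40 N, if the wrist force passes 120 N, or if a joint passes its speed limit or range.

ROBOT

A 7-joint arm with a two-finger parallel gripper is mounted at the origin on the work surface. World frame = base frame: x ahead of the robot, y to its left, z up, the work surface at z = 0. Lengths are in mm, angles in degrees, forces in N, time in s.
With the tool pointing down it reaches from about 400 to 900 mm from the base axis. Payload 5.5 kg.
Tool frame: the origin (TCP) lies at the very end of the fingers, on their centre line; the grasp point (between the pads) lies 19 mm behind it; z points along the fingers, y is the direction in which the jaws open and shut (so a half turn about z gives the same grasp; the last joint's range is limited). The gripper opens to 85 mm and grips with 20 to 120 N. Pads are 22 mm wide; open, the fingers measure 114 mm over their backs; the gripper's body (76 mm by 85 mm) begins 54 mm behind the grasp point. The pads swing forward as they close: fully open they stand 13 mm farther back than shut.
Start: joints at [85.611, 28.699, -24.465, 88.831, 12.651, 65.22, -12.049], TCP at [216.678, -612.822, 197.51] pointing down, gripper open.
Joint ranges: [-164.97, 164.97], [-17.58, 116.51], [-87.97, 89.64], [11.32, 138.91], [-80.73, 260.73], [10.89, 115.49], [-147.41, 147.41]. Speed limits (degrees/s): [147.25, 147.25, 180, 180, 180, 180, 180].

INTERFACE

Orientations are given as [roll, pitch, yaw] about the fixed x, y, z axes, in that order (R = Rz(yaw) Ry(pitch) Rx(roll)).
In Python, from plant import bot, read_camera, calibration, finder gives the robot as it stands. Calls block until the motion is done:
- bot.move_to(position, orientation): joint-space move of the TCP to a pose.
- bot.movel(position, rot=None, v=150, f_stop=None): straight line of the TCP; rot=None keeps the orientation; v is the mean speed in mm/s. With f_stop (N) it stops when the force on the tool has changed by that much, and returns True; else False.
- bot.move_j(angles): joint-space move.
- bot.move_gripper(opening, newtons=None): finger opening in mm; newtons is the grip in N (None keeps the last); returns when the fingers have stopped.
- bot.sleep(seconds).
- bot.ik(position, orientation): joint angles nearest the present ones, or None.
- bot.state(): the state.
- read_camera(name): name is "scene" or "top" or "wrist"; returns (picture, depth): 480x640x3 uint8, red, green, blue; 480x640 float32, mm along the optical axis (not along the pixel's ray), 0 where there is no reading.
- calibration(name): a dict with "camera_matrix" (3x3 intrinsics, pixels), "k1" (the pictures are not rectified: a ray, as slopes to the right and down, at radius r is drawn at 1 + k1 r^2 times it, then the intrinsics apply), "R" (3x3) and "t" (3): a world point X has camera coordinates R X + t. Camera axes: x right, y down, z forward; pixel columns grow to the right and rows downward; lengths in mm; the calibration is good to about 2 mm. A picture is of the moment at which its call begins: read the wrist's pose just before it. calibration takes no time and is no camera call; for the wrist camera it gives the pose at the moment of the call.
A pose or a line that the arm cannot do raises bot.Unreachable and nothing moves.
- bot.finish_job(): hands the job in, once; it reports no verdict.
Trained networks look in the newest picture that a camera, given by its name, has taken for a name from the list of things; names that differ only in an ending like _2 or _b are one class to them, and where a whole thing is asked for, a point or a joint stands for the part that bears it (a point fixed in the world has none). Each returns a list of dicts, best first, with "conf" (0 to 1); they miss things now and then, are a little off and sometimes report something else, mostly with a low value. They report only what shows in the picture. A call takes as long as a camera call.
- finder.look_for(thing, camera): "location" ([x, y, z] in mm, in the coordinates of the camera as it stood for that picture, good to about 4 mm: the middle of the surface that is visible of it).
- finder.tip_of(thing, camera): "location" ([x, y, z] in mm, in the coordinates of the camera as it stood for that picture, good to about 4 mm: a listed point, or the origin of a listed thing).
The state is a dict: "time_s": time; "q": joint angles; "qd": joint speeds; "joint_efforts": joint torques, N m; "ee_pos": TCP position; "tool_rot": TCP orientation; "ft_force": force on the tool from outside, world axes, zero at the start; "moment": the same for the moment, N m; "grip_width": finger opening in mm.
Only numpy, scipy, OpenCV 4.12 (cv2) and the standard library are available. Lean on these libraries where they do the work, as an engineer would, in place of code of your own. Each camera call takes 0.05 s, during which the arm holds its last target.

## Working session

There is one attempt and no reset: what is moved stays moved. The work goes in short steps, each a Python script; the robot and the scene stay as the last script left them, time stands still between calls to the robot, and variables do not carry over. Pictures are saved under pics/ and viewed, and the job is handed in when it is done.

```bash
mkdir -p pics; ls; python3 - <<'E'
from plant import bot, read_camera, calibration, finder
import cv2,numpy as np
print(bot.state())
for n in("scene","top"):
    p,d=read_camera(n); cv2.imwrite(f"pics/{n}0.png",p[:,:,::-1])
    c=calibration(n);C=-c["R"].T@c["t"];print(n,C,c["R"][2],c["camera_matrix"][0,0],c["k1"])
    for th in ["axis_point","disc_rim","latch","handle","hatch_hinge","push_face","dial_centre","knob_centre","console","vial_tray","amber_bottle","cap_jar","screwdriver","spanner","vial_stand","dish"]:
        r=finder.tip_of(th,n)
        print(th,[(round(a["conf"],2),np.round(c["R"].T@(np.array(a["location"])-c["t"])).tolist()) for a in r[:2]])
print(bot.state()["time_s"])
E
```

```text
pics
{'time_s': 0.0, 'q': array([ 85.61066528,  28.75467913, -24.45398447,  88.89320883,
        12.6487584 ,  65.21833816, -12.05014367]), 'qd': array([ 0.0124256 , -0.02921522,  0.02061951, -0.03302003,  0.01416275,
        0.06507034, -0.11140865]), 'joint_efforts': array([-1.42203015e-03, -5.69516587e+01, -5.81671447e+00, -2.80935395e+01,
        1.06015219e-02,  1.20180898e-02, -6.63346327e-06]), 'ee_pos': array([ 216.37418817, -612.10991549,  196.43824213]), 'tool_rot': array([-1.79887014e+02, -6.34616396e-03,  1.94718790e+01]), 'ft_force': array([0.40136445, 0.31622087, 0.57923867]), 'moment': array([ 0.03584281,  0.01107141, -0.09921887]), 'grip_width': 85.31546298123874}
scene [1339.16526971 -299.01154754  659.05107534] [-0.79356289  0.30727862 -0.52520262] 570.9267446816671 -0.1281222626084334
axis_point [(0.6, [653.0, -139.0, 72.0])]
disc_rim [(0.81, [642.0, -100.0, 78.0]), (0.65, [699.0, -77.0, 174.0])]
latch [(0.71, [539.0, -87.0, 100.0])]
handle [(0.91, [539.0, -105.0, 152.0])]
hatch_hinge [(0.96, [701.0, -76.0, 176.0])]
push_face [(0.8, [614.0, 12.0, 92.0]), (0.31, [59
[... 533 characters left out ...]
641e+02 -2.12719047e-01  1.03214265e+03] [ 1.90752207e-01  1.28732422e-04 -9.81638212e-01] 448.29220933757085 -0.045674545148092174
axis_point [(0.46, [684.0, -312.0, 2.0])]
disc_rim []
latch [(0.8, [542.0, -87.0, 95.0])]
handle [(0.85, [541.0, -104.0, 148.0])]
hatch_hinge [(0.65, [699.0, -74.0, 178.0])]
push_face []
dial_centre []
knob_centre []
console [(0.65, [651.0, -141.0, -3.0])]
vial_tray [(0.95, [587.0, 187.0, 1.0])]
amber_bottle [(0.88, [681.0, -316.0, 4.0])]
cap_jar [(0.95, [476.0, 76.0, 2.0]), (0.7, [591.0, 186.0, 4.0])]
screwdriver [(0.83, [480.0, -80.0, 0.0])]
spanner [(0.6, [498.0, -248.0, -0.0])]
vial_stand [(0.85, [575.0, -376.0, 1.0])]
dish [(0.62, [386.0, -165.0, 3.0])]
1.7
```

View pics/scene0.png

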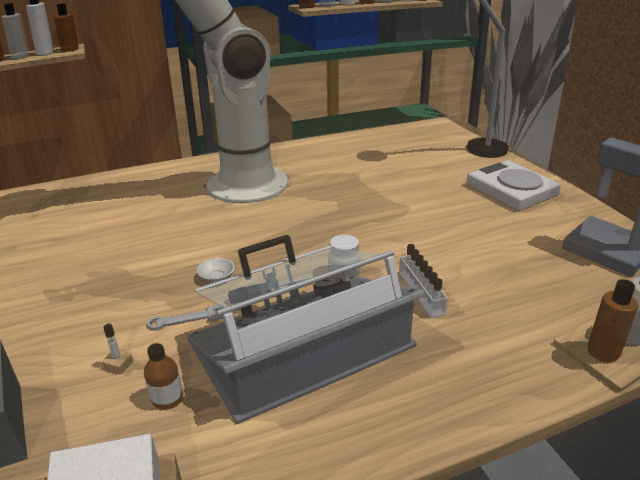

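View pics/top0.png

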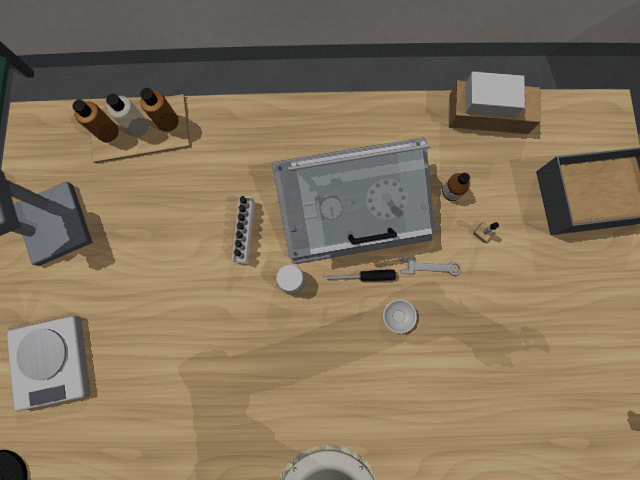

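The scene view shows the console from behind, with the handle around (268,248). The top view shows the shut hatch, the handle at (372,238), the disc at (387,200), the knob at (395,210) and the dial at (330,207). The console is yawed about +7°. Next I'll fit its pose and look square-on with the wrist camera.

```bash
cat > h.py <<'E'
from plant import bot, read_camera, calibration, finder
import cv2,numpy as np,json,os
from scipy.spatial.transform import Rotation as Ro
def load():
    return json.load(open("pose.json"))
def RP(yaw): return (Ro.from_euler('z',yaw,degrees=True)*Ro.from_euler('y',-25,degrees=True)).as_matrix()
if os.path.exists("pose.json"):
    _p=load(); A=np.array(_p["A"]); YAW=_p["yaw"]; M=RP(YAW)
def W(p): return A+M@np.array(p,float)
def L(w): return M.T@(np.array(w,float)-A)
def rot(a=0,phi=0):
    """a: tool tilt in plate xz (deg; 0 = square, 25 = vertical), phi about tool z"""
    R=M@Ro.from_euler('y',a,degrees=True).as_matrix()@np.diag([1,-1,-1.])@Ro.from_euler('z',phi,degrees=True).as_matrix()
    return Ro.from_matrix(R).as_euler('xyz',degrees=True)
def cam2w(c,p): return c["R"].T@(np.array(p)-c["t"])
def pix2ray(c,u,v):
    K=c["camera_matrix"];k=c["k1"]
    q=cv2.undistortPoints(np.array([[[u,v]]],float),K,np.array([k,0,0,0.]))[0,0]
    return -c["R"].T@c["t"], c["R"].T@np.array([q[0],q[1],1.])
def proj(c,X):
    x=c["R"]@np.array(X)+c["t"]; s=x[:2]/x[2]; s=s*(1+c["k1"]*(s@s)); K=c["camera_matrix"]
    return K[0,0]*s[0]+K[0,2],K[1,1]*s[1]+K[1,2]
def snap(n,name):
    c=calibration(n); p,d=read_camera(n); cv2.imwrite(f"pics/{name}.png",p[:,:,::-1]); return c,p,d
def find(th,n,c,k=2):
    return [(round(a["conf"],2),np.round(cam2w(c,a["location"]),1)) for a in finder.tip_of(th,n)[:k]]
def st():
    s=bot.state(); print("t",round(s["time_s"],2),"tcpL",np.round(L(s["ee_pos"]),1),"F",np.round(M.T@s["ft_force"],1),"grip",round(s["grip_width"],1)); return s
E
echo '{"A":[651.5,-139.5,70],"yaw":7}' > pose.json
python3 - <<'E'
from h import *
for phi in(0,90,-90,180):
    print(phi,rot(0,phi),bot.ik(W([-20,55,280]),rot(0,phi)))
    for a in (40,50): print(a,bot.ik(W([144,50,230]),rot(a,phi)))
    print(bot.ik(W([0,-32,25]),rot(0,phi)))
E
```

```text
0 [180. -25.   7.] [ 82.18768231 -12.78944825 -56.95105058 118.6556072  -30.90181712
  50.05346276 -42.81679887]
40 [ 22.94314371  43.48564134 -43.15956428  53.80494161  27.12723697
 106.30801073 -93.72201154]
50 None
[ 45.60485627  28.35086758 -32.79974164 113.9170095   12.88376646
  19.18380452 -75.26876471]
90 [-1.55000000e+02 -1.27222187e-14 -8.30000000e+01] [  64.2573762    -9.47195239  -43.02908209  118.93386966  -24.16400761
   47.73344407 -139.45163478]
40 [ -25.40127237   55.48887388   77.37603601   56.51930843  -44.92737561
  111.11909524 -140.27353368]
50 None
[  30.53425262   25.30828353  -14.09080266  114.40551177  -14.61645376
   18.87658936 -141.12967502]
-90 [155.   0.  97.] [ 84.99317764 -13.65137921 -58.87283586 118.62298281 -32.34036215
  50.64977481  48.57269734]
40 [ 28.66855634  48.69017241 -60.80140172  53.48780458  38.69484313
 110.43760679  -9.73571236]
50 None
[ 57.93512635  33.81676695 -49.2914836  113.55876035  38.13337314
  23.41951037  -6.63663373]
180 [-180.   25. -173.] [ 50.00204524  -8.35904481 -30.88128203 119.22909561 -20.47846151
  46.7785127  126.85454921]
40 [ 29.41500103  49.72619006 -63.7246584   53.44751881  40.73941095
 111.28403809  79.2715737 ]
50 [ -0.86700794  47.98657536   9.56857531  41.30667186  -1.31129322
 115.46715592 103.7943433 ]
[ 65.13480033  39.66005583 -60.25654341 113.37212242  53.08501584
  29.14041737  71.83667869]
```

```bash
python3 - <<'E'
from h import *
bot.move_to(W([-20,45,270]),rot(0,-90))
bot.move_gripper(0)
c,p,d=snap("wrist","w1"); 
C=-c["R"].T@c["t"]; print("cam local",L(C),"dir",M.T@c["R"][2])
for th in ["axis_point","disc_rim","latch","handle","hatch_hinge","push_face","dial_centre","knob_centre","console"]:
    r=find(th,"wrist",c); print(th,[(a,b.tolist(),L(b).round(1).tolist()) for a,b in r])
st()
E
```

```text
cam local [-19.65434037 126.11430553 445.97189612] dir [-8.36421139e-04 -3.11499039e-01 -9.50246099e-01]
axis_point []
disc_rim []
latch [(0.7, [539.2, -85.6, 93.5], [-85.1, 67.2, 65.6])]
handle [(0.96, [541.5, -99.5, 150.4], [-60.6, 53.1, 116.9])]
hatch_hinge [(0.63, [703.2, -76.4, 176.2], [98.4, 56.3, 71.3])]
push_face []
dial_centre []
knob_centre []
console [(0.58, [659.7, -135.5, -1.4], [-22.4, 3.0, -68.4])]
t 5.05 tcpL [-20.  45. 270.] F [-1.  -0.2 -1. ] grip -0.3
```

View pics/w1.png

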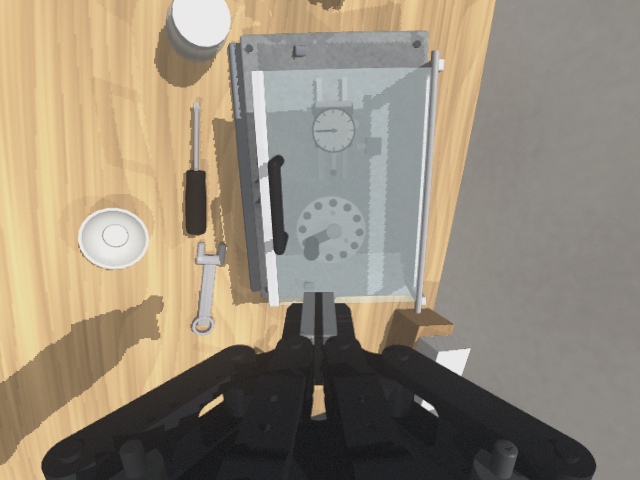

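The wrist view shows the handle bar from (277,160) to (281,245), the dial at (334,130) with its needle pointing downhill, the disc at (332,231) and the knob near (312,245). I'll zoom in to refine the pose.

```bash
python3 - <<'E'
import cv2
p=cv2.imread("pics/w1.png"); q=cv2.resize(p[40:320,220:460],None,fx=2.5,fy=2.1,interpolation=cv2.INTER_CUBIC); 
q=cv2.resize(p[30:320,220:460],(660,580*660//660),interpolation=cv2.INTER_CUBIC)
q=cv2.resize(p[30:320,220:460],(480,580),interpolation=cv2.INTER_CUBIC)
cv2.imwrite("pics/w1z.png",q)
E
```

```text
(no output)
```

View pics/w1z.png

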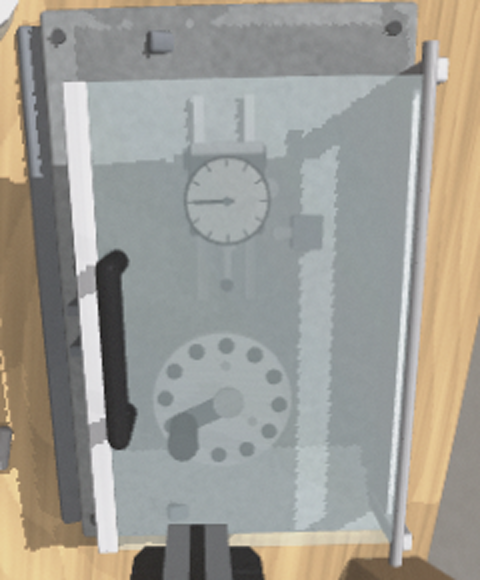

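```bash
python3 - <<'E'
from h import *
import h
from scipy.optimize import least_squares
c=calibration("wrist")
P=[((-82,185,72),(252,71)),((-82,-75,72),(270,306)),((0,0,19),(334.5,231))]
rod=[((100,188),(435.5,52.5)),((100,-82),(418.5,310))]
def f(x,full=False):
    A=x[:3];M=RP(x[3]);r=[]
    for p,uv in P: r+=list(np.array(proj(c,A+M@np.array(p)))-uv)
    a=np.array(proj(c,A+M@np.array([100,170,70.])));b=np.array(proj(c,A+M@np.array([100,-70,70.])))
    n=np.array([a[1]-b[1],b[0]-a[0]]);n/=np.linalg.norm(n)
    for _,uv in rod: r.append((np.array(uv)-a)@n)
    # dial centre: x=0,z=35, y free (x[4]); handle y x[5]
    r+=list(np.array(proj(c,A+M@np.array([0,x[4],35])))-(334,130))
    r=list(np.array(r)/1.0)
    for w,loc in [((702,-75.5,176.5),(100,55,70)),]: r+=list((A+M@np.array(loc,float)-w)/3)
    r+=list((A-np.array([651.5,-139.5,70]))/[3,3,1.5])
    return r
s=least_squares(f,[651,-139,70,7,100]); print(s.x.round(2),np.round(s.fun,1))
json.dump({"A":s.x[:3].tolist(),"yaw":s.x[3]},open("pose.json","w"))
h.A=s.x[:3];h.M=RP(s.x[3])
# handle: ends of bar at z 114
for uv in [(277,160),(281,245)]:
    C,d=pix2ray(c,*uv); C=h.L(C); d=h.M.T@d
    print(C+d*((114-C[2])/d[2]))
for b in [(541.5,-99.5,150.4),(541,-104,148),(539,-105,152)]: print(h.L(b).round(1))
C,d=pix2ray(c,311,247); C=h.L(C); d=h.M.T@d; print("knob",C+d*((60-C[2])/d[2]))
E
```

```text
[ 652.57 -139.55   70.45    8.71  125.55] [-0.6  0.1 -0.  -0.8  0.1  0.6  0.4 -0.1 -0.2  0.   0.9 -0.1 -0.1  0.4
 -0.   0.3]
[-56.920416   101.40240942 114.        ]
[-58.37436037  16.92188756 114.        ]
[-60.2  56.4 116.3]
[-62.3  52.  114.6]
[-62.5  51.4 119.1]
knob [-29.81786107  -5.44860835  60.        ]
```

The fit is good: residuals are under 1 px, yaw is 8.7° and the handle height agrees. Next I'll press the low edge at y = -30, clear of the handle, the catch and the knob.

```bash
python3 - <<'E'
from h import *
R=rot(0,-90)
bot.move_to(W([-72,-32,90]),R)
s=st()
hit=bot.movel(W([-72,-32,64]),R,v=12,f_stop=9); print(hit); st()
bot.movel(W([-72,-32,115]),R,v=80); st()
bot.move_to(W([-62,40,260]),R)
bot.move_gripper(45)
c,p,d=snap("wrist","w2")
for th in ["handle","latch"]: print(th,[(a,L(b).round(1)) for a,b in find(th,"wrist",c)])
c2,p,d=snap("scene","s2"); print([(a,L(b).round(1)) for a,b in find("handle","scene",c2)])
st()
E
```

```text
t 5.88 tcpL [-71.  -31.9  90.4] F [-0.4  0.1  0.5] grip -0.2
False
t 8.2 tcpL [-72. -32.  64.] F [ 0.  -0.2 -0.2] grip 0.1
t 8.98 tcpL [-72.2 -32.1 114.9] F [-0.4  0.7  0.7] grip -0.0
handle [(0.87, array([-60.5,  51.6, 116.1]))]
latch [(0.97, array([-80.7,  70.4,  63.4]))]
[]
t 10.43 tcpL [-62.  40. 260.] F [ 0.3 -0.5 -0.3] grip 45.0
```

View pics/w2.png

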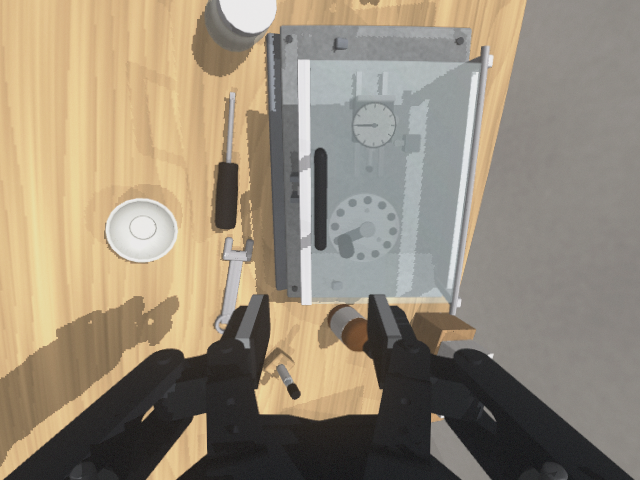

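View pics/s2.png

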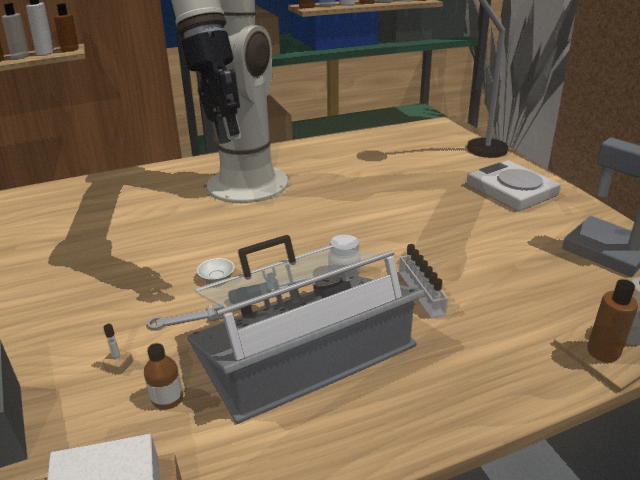

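```bash
python3 - <<'E'
from h import *
c=calibration("scene"); w=calibration("wrist")
T=bot.state()["ee_pos"]; print(T,"scene",proj(c,T),"wrist",proj(w,T), "wrist15back", proj(w,W([-62,40,279])))
for n,p in dict(hl=(-82,185,72),hr=(-82,-75,72),sp=(0,0,19),press=(-72,-32,72),ha=(-60,55,114),pl=(-60,-32,0),rod1=(100,188,70),rod2=(100,-78,70)).items(): print(n,np.round(proj(w,W(p))),np.round(proj(c,W(p))))
c_,p,d=snap("wrist","w3")
for uv in [(303,270),(303,150),(303,250),(320,200),(345,260),(285,280),(285,130),(480,150)]:
    C,r=pix2ray(w,*uv); print(uv,d[uv[1],uv[0]],L(C+r*d[uv[1],uv[0]]).round(1))
E
```

```text
[ 482.34708752 -125.20652047  279.89582909] scene (np.float64(234.9103813915317), np.float64(162.79252250386872)) wrist (np.float64(317.8278491124146), np.float64(281.52144588097497)) wrist15back (np.float64(317.7805383058774), np.float64(297.2694356983203))
hl [297.  60.] [331. 247.]
hr [301. 303.] [195. 291.]
sp [368. 230.] [262. 315.]
press [309. 270.] [221. 284.]
ha [320. 202.] [265. 246.]
pl [320. 249.] [234. 326.]
rod1 [484.  59.] [387. 255.]
rod2 [454. 304.] [226. 310.]
(303, 270) 388.95822 [-79.1 -30.5  76.3]
(303, 150) 348.15598 [-77.2 100.5  76.3]
(303, 250) 380.48227 [-78.7  -6.3  77.3]
(320, 200) 319.0027 [-60.2  58.1 120.9]
(345, 260) 389.06656 [-31.8 -19.9  72.7]
(285, 280) 494.42813 [-109.6  -85.2  -16.7]
(285, 130) 415.57153 [-102.   119.8   -0.9]
(480, 150) 598.62726 [ 223.    87.5 -183.3]
```

No contact at commanded z = 64, although depth puts the hatch surface at about 73–76. The fingertips seem to sit behind the stated TCP, so I'll check with depth and press with a force stop.

```bash
python3 - <<'E'
from h import *
R=rot(0,-90)
bot.move_gripper(0)
c,p,d=snap("wrist","w4")
w=calibration("wrist")
for uv in [(318,292),(318,297),(318,302),(310,300),(326,300),(318,310)]:
    C,r=pix2ray(w,*uv); print(uv,d[uv[1],uv[0]],L(C+r*d[uv[1],uv[0]]).round(1))
bot.move_to(W([-72,-32,80]),R)
st()
hit=bot.movel(W([-72,-32,48]),R,v=12,f_stop=8); print(hit); st()
c,p,d=snap("scene","s3")
c,p,d=snap("wrist","w5")
E
```

```text
(318, 292) 154.28831 [-61.9  51.6 296.4]
(318, 297) 148.66531 [-61.9  52.1 302.1]
(318, 302) 145.12268 [-61.8  51.8 306. ]
(310, 300) 146.21811 [-65.2  52.  304.7]
(326, 300) 146.31543 [-58.5  52.  304.6]
(318, 310) 138.00089 [-61.8  52.1 313.3]
t 11.82 tcpL [-71.5 -31.8  80.4] F [ 0.   0.4 -0. ] grip -0.1
False
t 14.64 tcpL [-72. -32.  48.] F [-1.  -0.2  0.3] grip 0.1
```

View pics/w5.png

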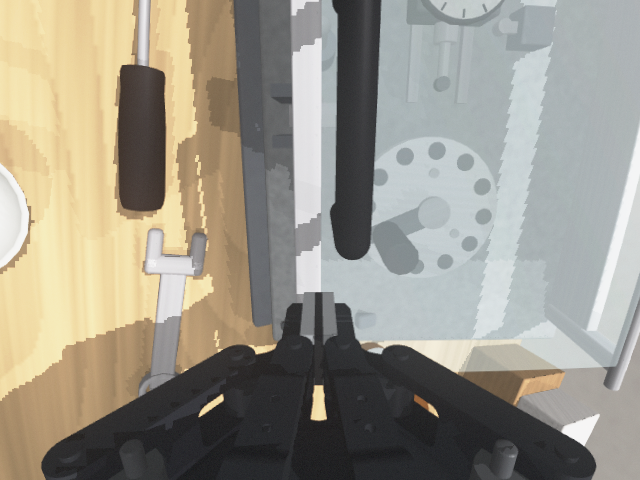

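View pics/s3.png

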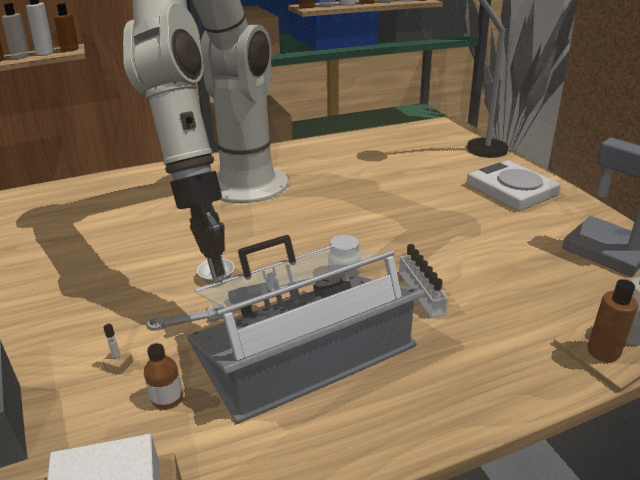

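The wrist view shows the tips at (318,293), just over the white low-edge strip. The scene view agrees, with the tip at (222,278) and still just above the hatch. The real finger ends look about 25–30 mm short of the reported TCP, so I'll keep going down under the force stop.

```bash
python3 - <<'E'
from h import *
R=rot(0,-90)
for z in (44,40,37,34):
    hit=bot.movel(W([-72,-32,z]),R,v=12,f_stop=8); print(z,hit); s=st()
    if hit: break
c,p,d=snap("wrist","w6")
E
```

```text
44 False
t 15.22 tcpL [-72.1 -31.9  43.9] F [-0.6 -0.3  1.1] grip 0.1
40 False
t 15.71 tcpL [-72.1 -31.9  39.9] F [0.6 0.  0.1] grip -0.3
37 False
t 16.11 tcpL [-71.9 -32.1  37.1] F [0.5 0.4 2.9] grip -0.0
34 False
t 16.51 tcpL [-71.9 -32.1  34. ] F [-0.9  0.3  2.9] grip 0.3
```

View pics/w6.png

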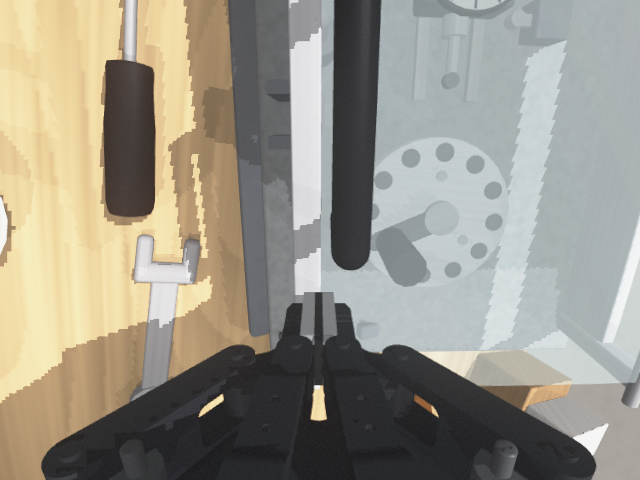

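```bash
python3 - <<'E'
from h import *
R=rot(0,-90)
for z in (33,32,31,30,29,28,27):
    hit=bot.movel(W([-72,-32,z]),R,v=12,f_stop=7); s=st()
    if hit: print(hit); break
    if (M.T@s["ft_force"])[2]>11: break
E
```

```text
t 16.81 tcpL [-71.9 -32.1  33.1] F [-0.6  1.   6.4] grip -0.3
t 17.06 tcpL [-71.8 -32.2  32.8] F [-2.2  1.9 17. ] grip 0.3
```

```bash
python3 - <<'E'
from h import *
R=rot(0,-90)
bot.movel(W([-72,-32,70]),R,v=60); st()
bot.movel(W([-62,30,180]),R,v=200); 
bot.move_gripper(45)
c,p,d=snap("wrist","w7")
for th in ["handle","latch"]: print(th,[(a,L(b).round(1)) for a,b in find(th,"wrist",c)])
w=calibration("wrist")
for uv in [(262,300),(262,310),(375,300),(375,310)]:
    C,r=pix2ray(w,*uv); print(uv,d[uv[1],uv[0]],L(C+r*d[uv[1],uv[0]]).round(1))
st()
E
```

```text
t 17.84 tcpL [-72.4 -31.9  69.9] F [0.3 1.6 0.4] grip -0.1
handle [(0.69, array([-49.1,  52.8, 142.3]))]
latch [(0.9, array([-80.8,  69.6,  65.2]))]
(262, 300) 146.5568 [-85.7  41.9 224.4]
(262, 310) 137.78435 [-84.2  42.2 233.5]
(375, 300) 146.49248 [-37.6  41.8 224.4]
(375, 310) 138.88629 [-38.9  41.6 232.5]
t 19.27 tcpL [-62.  30. 180.] F [ 0.8  0.2 -0.6] grip 44.7
```

View pics/w7.png

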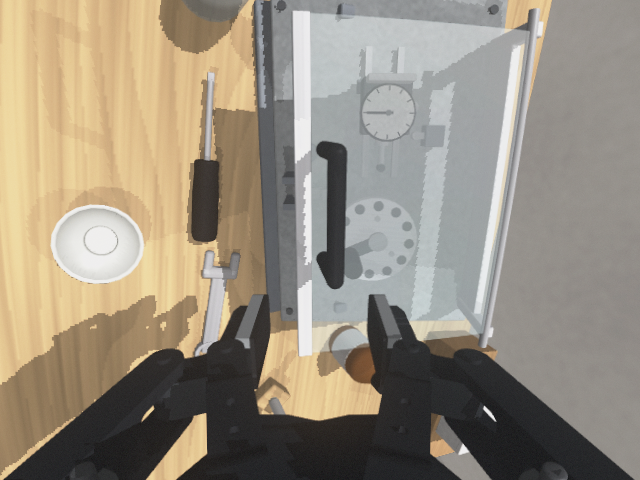

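Hatch is ajar: the handle reads (-49,53,142) against an expected (-50,·,140) at 0.17 rad, and w7 shows the low edge raised. The effective fingertip is about 34 mm behind the reported TCP, confirmed by both contact and depth. Next is planning the handle grasp and arc.

```bash
cat >> h.py <<'E'
OFF=34.
def tz(a): a=np.radians(a); return np.array([-np.sin(a),0,-np.cos(a)])
def bar(th): return np.array([100-160*np.cos(th)+44*np.sin(th),54,70+44*np.cos(th)+160*np.sin(th)])
def tcp_for(p,a=0,back=0): return W(np.array(p,float)+tz(a)*(OFF+back))
E
python3 - <<'E'
from h import *
for th in np.arange(.17,1.5,.16):
    for a in (0,10,20,30,40):
        q=bot.ik(tcp_for(bar(th),a,19),rot(a,-90)); print(round(th,2),a,None if q is None else q.round(0))
E
```

```text
0.17 0 [ 37.  14. -26. 126.  -9.  18.  30.]
0.17 10 [ 37.  17. -29. 119.   7.  32.  12.]
0.17 20 [ 35.  22. -32. 111.  14.  46.   5.]
0.17 30 [ 31.  27. -30. 103.  17.  59.   2.]
0.17 40 [ 27.  33. -30.  95.  19.  71.  -0.]
0.33 0 [ 39.  12. -28. 124. -10.  22.  29.]
0.33 10 [ 38.  15. -31. 117.   5.  35.  14.]
0.33 20 [ 35.  20. -32. 109.  12.  49.   6.]
0.33 30 [ 31.  26. -31. 102.  16.  62.   3.]
0.33 40 [ 27.  32. -30.  94.  18.  74.   0.]
0.49 0 [ 39.  10. -28. 122.  -9.  26.  29.]
0.49 10 [ 38.  14. -31. 115.   4.  39.  14.]
0.49 20 [ 35.  19. -32. 107.  11.  52.   7.]
0.49 30 [ 31.  25. -31.  99.  15.  65.   4.]
0.49 40 [ 27.  31. -30.  92.  17.  77.   1.]
0.65 0 [ 40.   8. -29. 120.  -9.  29.  27.]
0.65 10 [ 38.  13. -32. 112.   4.  42.  14.]
0.65 20 [ 35.  18. -32. 104.  10.  55.   8.]
0.65 30 [ 30.  24. -31.  97.  14.  68.   4.]
0.65 40 [ 27.  30. -31.  89.  17.  80.   1.]
0.81 0 [ 39.   8. -29. 117.  -8.  33.  25.]
0.81 10 [ 38.  13. -32. 109.   4.  46.  14.]
0.81 20 [ 34.  18. -32. 101.  10.  58.   8.]
0.81 30 [ 30.  24. -31.  93.  14.  71.   4.]
0.81 40 [ 26.  31. -31.  
[... 215 characters left out ...]
2. -31.  81.  17.  86.   1.]
1.13 0 [ 38.  10. -30. 110.  -4.  38.  20.]
1.13 10 [ 36.  15. -33. 102.   6.  51.  11.]
1.13 20 [ 31.  20. -32.  94.  11.  64.   6.]
1.13 30 [ 27.  27. -31.  85.  14.  77.   3.]
1.13 40 [ 24.  33. -31.  77.  17.  90.   1.]
1.29 0 [ 37.  11. -31. 106.  -1.  40.  17.]
1.29 10 [ 35.  17. -33.  98.   7.  53.   9.]
1.29 20 [ 30.  22. -32.  90.  12.  67.   5.]
1.29 30 [ 26.  29. -31.  81.  15.  80.   3.]
1.29 40 [ 23.  35. -32.  72.  18.  93.   1.]
1.45 0 [ 36.  14. -32. 103.   1.  41.  14.]
1.45 10 [ 33.  19. -33.  94.   9.  55.   8.]
1.45 20 [ 29.  25. -32.  85.  13.  69.   4.]
1.45 30 [ 25.  31. -32.  76.  16.  82.   2.]
1.45 40 [ 21.  38. -32.  67.  19.  95.   1.]
```

```bash
python3 - <<'E'
from h import *
b=bar(.17); R=rot(10,-90)
bot.move_to(tcp_for(b-tz(10)*60,10,19),R)
hit=bot.movel(tcp_for(b,10,19),R,v=70,f_stop=12); print(hit); st()
c,p,d=snap("wrist","w8")
bot.move_gripper(8,25); st()
c,p,d=snap("wrist","w9")
E
```

```text
False
t 20.79 tcpL [-59.1  54.   88.4] F [-0.  -0.3  0.1] grip 45.0
t 21.23 tcpL [-60.2  53.8  88.5] F [-2.4 -0.1  3.9] grip 11.3
```

View pics/w9.png

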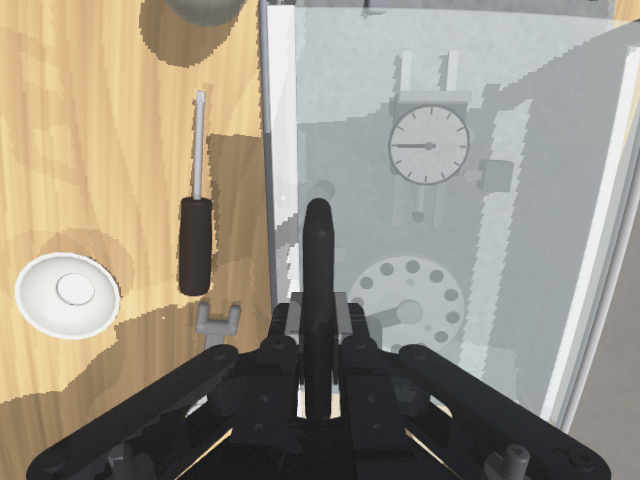

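The bar is gripped (11.3 mm) and shows between the pads at (318,300). Now I'll swing the hatch up.

```bash
python3 - <<'E'
from h import *
s=bot.state()
ths=np.linspace(.17,1.46,12)[1:]
for i,th in enumerate(ths):
    a=10+(th-.17)/1.29*33
    bot.movel(tcp_for(bar(th),a,19),rot(a,-90),v=90)
    s=bot.state(); print(round(th,2),np.round(M.T@s["ft_force"],1),round(s["grip_width"],1),round(s["time_s"],1))
    if np.linalg.norm(s["ft_force"])>45 or s["grip_width"]<9: break
c,p,d=snap("scene","s4"); c,p,d=snap("wrist","w10")
E
```

```text
0.29 [-4.  -0.1  0.8] 10.6 21.6
0.4 [-4.5 -0.3  2.2] 10.9 22.0
0.52 [-5.3 -0.5  3.9] 10.8 22.4
0.64 [-5.9 -0.5  4.9] 10.9 22.7
0.76 [-6.5  0.3  8.7] 10.9 23.1
0.87 [-5.5  0.3 12.1] 11.0 23.4
0.99 [-5.1 -0.3 14. ] 11.1 23.8
1.11 [-4.1  0.2 15. ] 10.9 24.1
1.23 [-1.7  0.1 14.7] 11.1 24.4
1.34 [ 0.3 -1.7 13.1] 10.8 24.8
1.46 [ 1.2 -0.3 11.6] 11.1 25.1
```

View pics/s4.png

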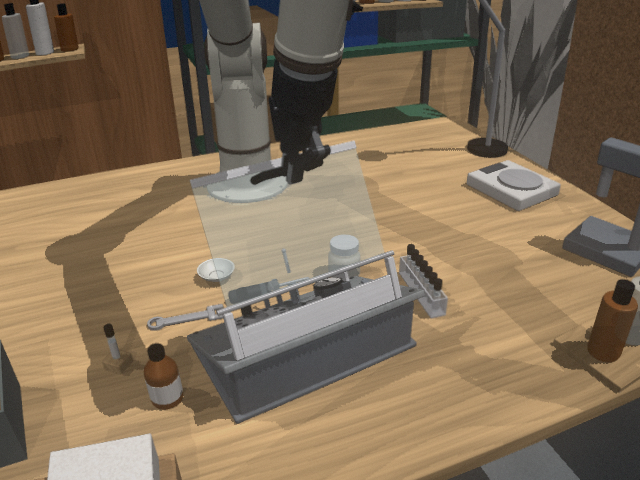

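View pics/w10.png

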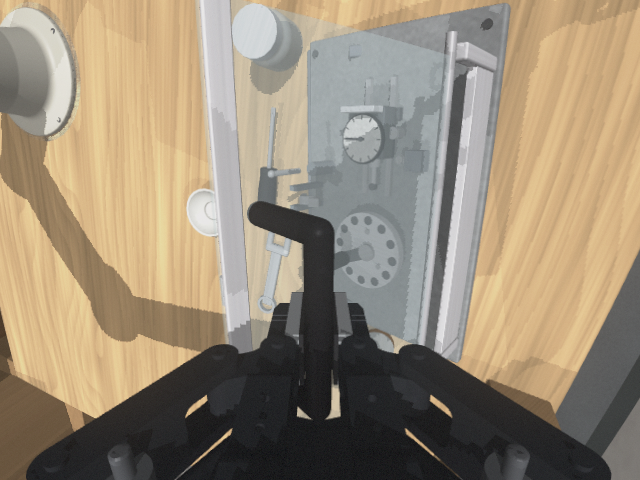

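Hatch is up near 1.46 rad. Releasing and retreating over the top, then looking at the uncovered plate.

```bash
python3 - <<'E'
from h import *
a=43;b=bar(1.46)
bot.move_gripper(34)
bot.movel(tcp_for(b-tz(a)*70,a,19),rot(a,-90),v=150); st()
bot.movel(tcp_for([120,60,345],30,0),rot(30,-90),v=250)
bot.movel(tcp_for([-30,90,330],0,0),rot(0,-90),v=300); st()
bot.move_gripper(0)
bot.movel(tcp_for([-20,70,235],0,0),rot(0,-90),v=200)
c,p,d=snap("wrist","w11")
for th in ["axis_point","disc_rim","dial_centre","knob_centre","push_face","handle"]: print(th,[(k,L(b).round(1)) for k,b in find(th,"wrist",c)])
st()
E
```

```text
t 26.2 tcpL [137.1  54.1 245.6] F [-0.   0.4 -0.6] grip 33.8
t 27.6 tcpL [-28.7  90.2 295.5] F [-0.   0.9 -0.5] grip 33.7
axis_point [(0.78, array([-2.7, -1.5,  3.5]))]
disc_rim [(0.89, array([-1.1, 49.7,  4.5]))]
dial_centre [(0.83, array([ -1.4, 130.1,  32.5]))]
knob_centre [(0.72, array([-32.2, -12.6,  41.5]))]
push_face [(0.56, array([ -2. , 154.2,  30.8]))]
handle [(0.77, array([130.4,  54.4, 235.3]))]
t 29.02 tcpL [-19.4  69.8 201.8] F [-0.2 -0.2  0.5] grip 0.1
```

View pics/w11.png

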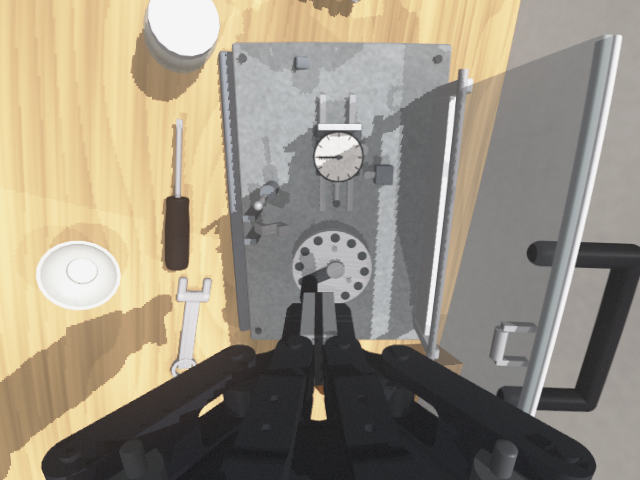

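The wrist view shows the dial at (338,157), the end plate's outer edge at about (338,124), the disc at (333,268) and the raised hatch at right. I'll push the carriage home now.

```bash
python3 - <<'E'
from h import *
R=rot(0,-90)
bot.movel(tcp_for([-1,182,110]),R,v=250)
bot.movel(tcp_for([-1,182,24]),R,v=150,f_stop=10); st()
hit=bot.movel(tcp_for([-1,160,24]),R,v=80,f_stop=15); st()
hit=bot.movel(tcp_for([-1,122,24]),R,v=30,f_stop=18); print(hit); st()
c,p,d=snap("wrist","w12")
for th in ["dial_centre","push_face"]: print(th,[(k,L(b).round(1)) for k,b in find(th,"wrist",c)])
E
```

```text
t 31.21 tcpL [ -1.3 182.2 -10.4] F [-0.2 -0.4  0. ] grip 0.1
t 31.63 tcpL [ -0.9 159.5  -9.8] F [ 0.1 -0.4 -0.3] grip -0.1
True
t 32.54 tcpL [ -1.5 135.3 -10.2] F [ 0.3 -0.3 -0. ] grip 0.2
dial_centre [(0.72, array([-2.2, 98.7, 32.5]))]
push_face []
```

View pics/w12.png

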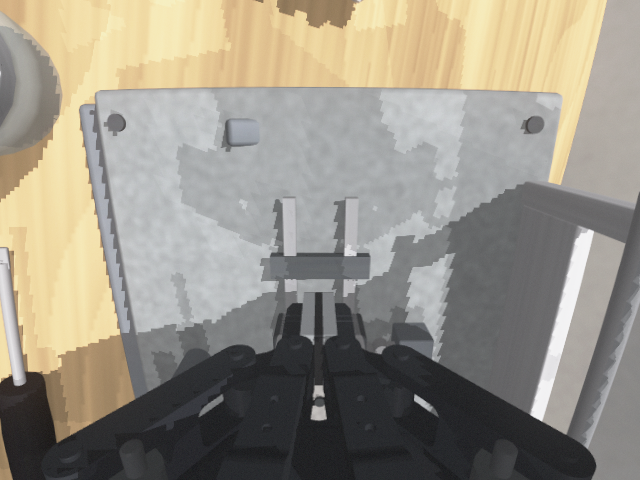

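```bash
python3 - <<'E'
from h import *
w=calibration("wrist");s=st()
for y in (115,120,125,130,135,140,145,155,160): print(y,[np.round(proj(w,W([0,y,z]))).tolist() for z in (5,24,45)])
c,p,d=snap("wrist","w13")
for uv in [(265,268),(318,258),(318,268),(318,277),(318,284),(318,288),(318,296),(318,304),(318,315)]:
    C,r=pix2ray(w,*uv); print(uv,d[uv[1],uv[0]],L(C+r*d[uv[1],uv[0]]).round(1))
E
```

```text
t 32.69 tcpL [ -2.1 135.4 -10.4] F [ 0.1 -0.1 -0. ] grip 0.1
115 [[322.0, 328.0], [322.0, 350.0], [322.0, 379.0]]
120 [[322.0, 320.0], [322.0, 341.0], [322.0, 370.0]]
125 [[322.0, 312.0], [322.0, 332.0], [322.0, 360.0]]
130 [[322.0, 303.0], [322.0, 323.0], [322.0, 350.0]]
135 [[322.0, 295.0], [322.0, 313.0], [323.0, 339.0]]
140 [[322.0, 286.0], [322.0, 304.0], [323.0, 328.0]]
145 [[322.0, 277.0], [322.0, 294.0], [323.0, 318.0]]
155 [[322.0, 258.0], [322.0, 273.0], [323.0, 295.0]]
160 [[322.0, 249.0], [322.0, 263.0], [323.0, 283.0]]
(265, 268) 179.71864 [-29.5 147.4  -0.8]
(318, 258) 171.16196 [ -1.9 155.4   5.5]
(318, 268) 173.30757 [ -1.9 149.8   5.1]
(318, 277) 174.54385 [ -1.9 145.    5.3]
(318, 284) 182.45535 [ -1.9 138.3  -0.8]
(318, 288) 183.28474 [ -1.9 135.9  -0.9]
(318, 296) 149.82819 [ -1.9 147.2  30.6]
(318, 304) 142.82741 [ -1.9 147.2  37.9]
(318, 315) 133.67976 [ -1.9 147.5  47.4]
```

The finger's push face is at y≈124, about 30 mm of travel so far, and the force is zero. I'll push on slowly to the stop.

```bash
python3 - <<'E'
from h import *
R=rot(0,-90)
s=bot.state(); y=L(s["ee_pos"])[1]
while y>118:
    y-=2
    hit=bot.movel(tcp_for([-1,y,24]),R,v=30,f_stop=18); s=st()
    if hit or -0+abs((M.T@s["ft_force"])[1])>14: print(hit);break
c,p,d=snap("wrist","w14")
E
```

```text
t 33.0 tcpL [ -1.9 134.9 -10.3] F [-2.4  4.  -1.1] grip -0.1
t 33.25 tcpL [ -1.9 134.9 -10.3] F [-2.7  8.6  0.7] grip 0.1
t 33.5 tcpL [ -1.9 134.9 -10.3] F [-2.4 11.1  3.8] grip 0.0
t 33.75 tcpL [ -1.9 134.9 -10.2] F [-3.3 14.2  5.3] grip 0.1
False
```

```bash
python3 - <<'E'
from h import *
R=rot(0,-90)
bot.movel(tcp_for([-1,150,24]),R,v=100); 
bot.movel(tcp_for([-1,150,110]),R,v=250)
bot.movel(tcp_for([-20,40,235]),R,v=300)
c,p,d=snap("wrist","w15")
for th in ["dial_centre","push_face","knob_centre","axis_point","handle"]: print(th,[(k,L(b).round(1)) for k,b in find(th,"wrist",c)])
w=calibration("wrist")
for y in (85,90,95,100): print(y,np.round(proj(w,W([0,y,35]))))
st()
E
python3 -c "
import cv2
p=cv2.imread('pics/w15.png');cv2.imwrite('pics/w15z.png',cv2.resize(p[30:330,200:500],(600,600),interpolation=cv2.INTER_CUBIC))"
```

```text
dial_centre [(0.79, array([-1.5, 92.9, 31.8]))]
push_face [(0.93, array([-1.000e-01,  1.229e+02,  3.000e+01])), (0.33, array([-161. ,  239.5,   -3.5]))]
knob_centre [(0.68, array([-32.2, -13.2,  42.3]))]
axis_point [(0.89, array([-2.6, -4.6,  0.7])), (0.52, array([  1.3, 125.5,  31.1]))]
handle [(0.91, array([127.6,  53.3, 234.7])), (0.68, array([ -2. , 120.7,  33.8]))]
85 [339. 169.]
90 [339. 164.]
95 [339. 159.]
100 [339. 153.]
t 35.9 tcpL [-20.   41.2 200.5] F [ 0.8  0.1 -0.3] grip 0.2
```

View pics/w15z.png

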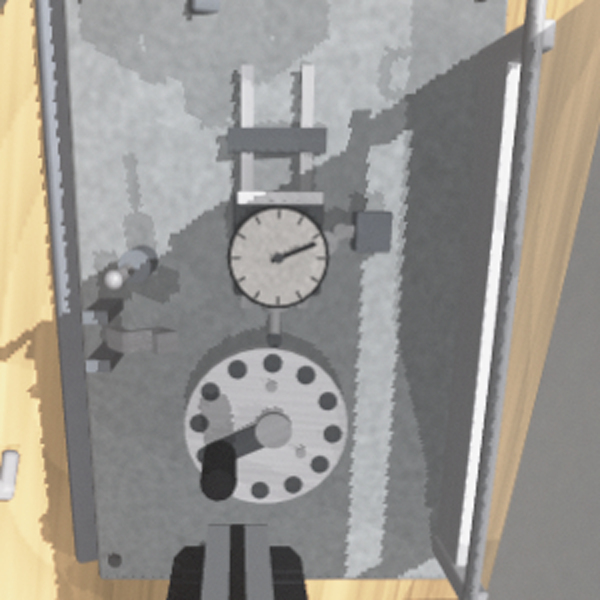

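The carriage has stopped hard at its stop. The dial is at y≈93–95, the push face at 123, and the needle now reads about 2.75 rad. Next I'll check IK over the crank circle and get a static measurement of the knob and dial.

```bash
cat >> h.py <<'E'
def kn(phi,r=32.): 
    f=np.radians(phi); return np.array([-r*np.cos(f),-r*np.sin(f),45.])
def dialpatch(c,p,yc=94,half=26,s=6,xc=0):
    n=int(2*half*s); g=np.linspace(-half,half,n)
    # rows: top = +y ; cols: right=+x
    X,Y=np.meshgrid(g+xc,yc-g); pts=np.stack([X,Y,np.full_like(X,35.)],-1).reshape(-1,3)
    P=(A+pts@M.T)@c["R"].T+c["t"]; S=P[:,:2]/P[:,2:]; S=S*(1+c["k1"]*(S**2).sum(1))[:,None]
    K=c["camera_matrix"]; u=(K[0,0]*S[:,0]+K[0,2]).reshape(n,n).astype(np.float32); v=(K[1,1]*S[:,1]+K[1,2]).reshape(n,n).astype(np.float32)
    return cv2.remap(p,u,v,cv2.INTER_CUBIC)
E
python3 - <<'E'
from h import *
c,p,d=snap("wrist","w16")
q=dialpatch(c,p); cv2.imwrite("pics/dial0.png",q[:,:,::-1])
for uv in [(309,272.5),(308,270)]:
    C,r=pix2ray(c,*uv); C=L(C); r=M.T@r; print("knobtop",(C+r*((64-C[2])/r[2])).round(1))
for a in (0,-4):
  for phi in range(20,401,40):
    qq=bot.ik(tcp_for(kn(phi)-[0,0,0],a,19),rot(a,-90)); print(a,phi,None if qq is None else qq.round(0))
E
```

```text
knobtop [-28.9 -11.8  64. ]
knobtop [-29.9  -9.2  64. ]
0 20 [ 52.  34. -42. 117.  39.  16.  -8.]
0 60 [ 54.  36. -44. 114.  39.  19.  -6.]
0 100 [ 53.  37. -45. 111.  39.  22.  -6.]
0 140 [ 51.  37. -45. 110.  39.  23.  -7.]
0 180 [ 49.  36. -44. 110.  40.  23. -10.]
0 220 [ 46.  34. -43. 112.  40.  21. -13.]
0 260 [ 45.  33. -41. 115.  40.  18. -14.]
0 300 [ 46.  32. -40. 118.  40.  16. -13.]
0 340 [ 48.  33. -40. 119.  40.  15. -11.]
0 380 [ 52.  34. -42. 117.  39.  16.  -8.]
-4 20 [ 54.  35. -43. 120.  50.  11. -17.]
-4 60 [ 54.  35. -42. 117.  40.  12.  -6.]
-4 100 [ 54.  36. -43. 114.  39.  15.  -6.]
-4 140 [ 51.  36. -43. 113.  40.  16.  -7.]
-4 180 [ 48.  35. -42. 113.  40.  16. -10.]
-4 220 [ 45.  33. -40. 115.  41.  14. -13.]
-4 260 [ 44.  32. -38. 118.  44.  11. -17.]
-4 300 [ 14.  26.   1. 122. -66.  12.  86.]
-4 340 [ 16.  27.   1. 122. -70.  13.  92.]
-4 380 [ 54.  35. -43. 120.  50.  11. -17.]
```

View pics/dial0.png

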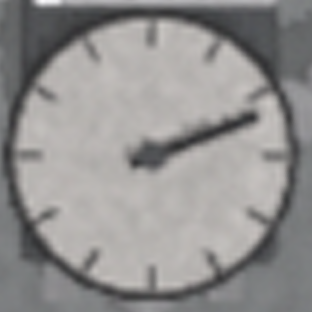

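View pics/w16.png

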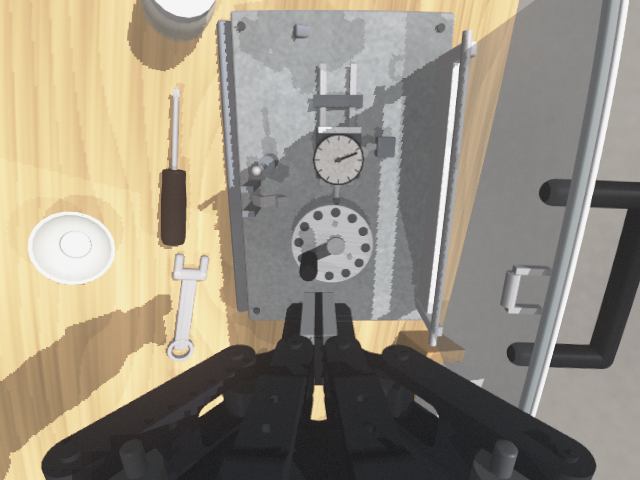

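```bash
cat >> h.py <<'E'
def needle(q):
    g=cv2.cvtColor(q,cv2.COLOR_RGB2GRAY).astype(float); n=g.shape[0]; yy,xx=np.mgrid[:n,:n]-(n-1)/2; s=6.
    # centre from dial = patch centre -0.5mm x
    xx=xx+0.5*s; r=np.hypot(xx,yy)/s; ang=np.degrees(np.arctan2(-yy,xx))
    m=(r>7)&(r<16); best=[]
    med=np.median(g[m])
    for t in range(-180,180,2):
        dd=np.abs((ang-t+180)%360-180); k=m&(dd<4); best.append((med-g[k]).mean())
    t=-180+2*int(np.argmax(best)); return np.radians((180-t)%360), max(best)
E
python3 - <<'E'
from h import *
R=rot(0,-90)
cur=cv2.imread("pics/dial0.png")[:,:,::-1]; print(needle(cur))
bot.move_gripper(40)
k=kn(21)
bot.movel(tcp_for(k+[0,0,55],0,19),R,v=250)
hit=bot.movel(tcp_for(k,0,19),R,v=100,f_stop=10); print(hit); st()
bot.move_gripper(12,30); s=st()
c,p,d=snap("wrist","w17"); q=dialpatch(c,p); print(needle(q))
E
```

```text
(np.float64(2.7576202181510405), np.float64(109.1360153256705))
False
t 37.94 tcpL [-29.3 -11.5  -7.4] F [ 0.  -0.3 -0.1] grip 40.3
t 38.26 tcpL [-30.  -12.1  -7.3] F [-0.3  0.2  7.5] grip 17.3
(np.float64(2.7576202181510405), np.float64(99.08812260536398))
```

View pics/w17.png

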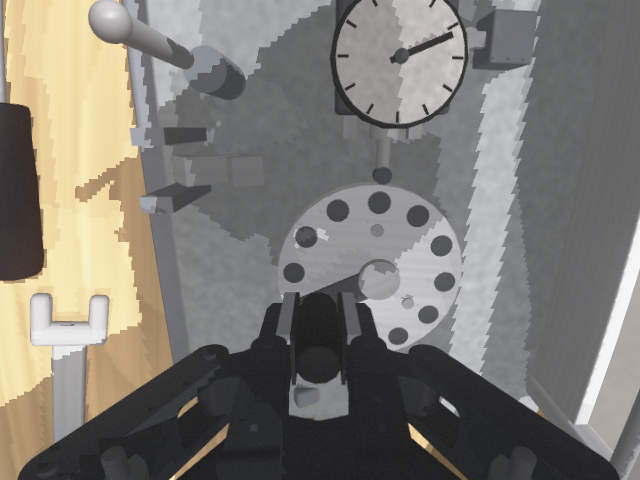

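The knob is gripped (17.3 mm) and the dial is clearly visible at (400,57). Cranking counter-clockwise while sampling the needle.

```bash
cat > crank.py <<'E'
from h import *
import sys
f0,f1,step=map(float,sys.argv[1:4])
R=rot(0,-90); log=[];tiles=[]
F=np.arange(f0+step,f1+.1*np.sign(step),step)
for i,f in enumerate(F):
    bot.movel(tcp_for(kn(f),0,19),R,v=60)
    s=bot.state(); fl=M.T@s["ft_force"]; e=L(s["ee_pos"])
    ph=np.degrees(np.arctan2(-e[1],-e[0]))%360
    c=calibration("wrist");p,_=read_camera("wrist"); q=dialpatch(c,p); n,sc=needle(q)
    log.append((f,n)); tiles.append(cv2.resize(q,(130,130)))
    print(int(f),"act",round(ph),"needle",round(n,2),round(sc),"F",fl.round(1),"grip",round(s["grip_width"],1),"t",round(s["time_s"],1))
    if np.linalg.norm(fl)>35 or s["grip_width"]<14: print("STOP");break
json.dump(log,open(f"log_{int(f0)}.json","w"))
while len(tiles)%6: tiles.append(np.zeros_like(tiles[0]))
cv2.imwrite(f"pics/tiles_{int(f0)}.png",np.vstack([np.hstack(tiles[i:i+6]) for i in range(0,len(tiles),6)])[:,:,::-1])
E
python3 crank.py 21 141 20
```

```text
41 act 44 needle 1.95 144 F [ 0.8 -1.2  6.1] grip 17.1 t 38.6
61 act 64 needle 2.79 142 F [1.7 0.8 6.4] grip 17.2 t 39.0
81 act 84 needle 3.11 0 F [-0.1  3.3  7.5] grip 17.4 t 39.4
101 act 103 needle 3.07 0 F [0.3 2.9 9.2] grip 17.2 t 39.8
121 act 123 needle 2.48 144 F [-0.9  3.9 10.7] grip 17.2 t 40.2
141 act 142 needle 0.84 107 F [-2.   2.7 11.5] grip 17.2 t 40.6
```

View pics/tiles_21.png

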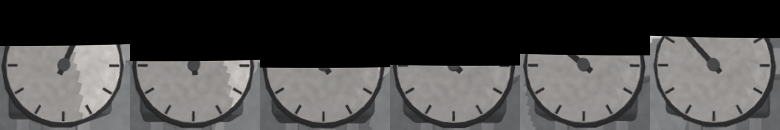

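```bash
python3 - <<'E'
from h import *
c,p,d=snap("wrist","w18"); c,p,d=snap("scene","s5"); c,p,d=snap("top","t5")
E
```

```text
(no output)
```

View pics/w18.png

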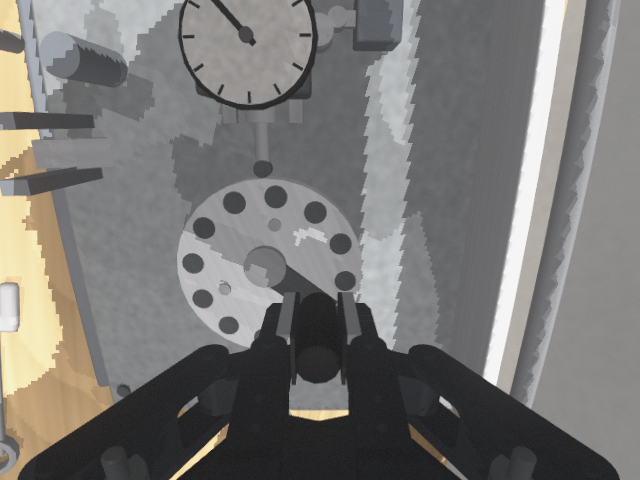

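View pics/s5.png

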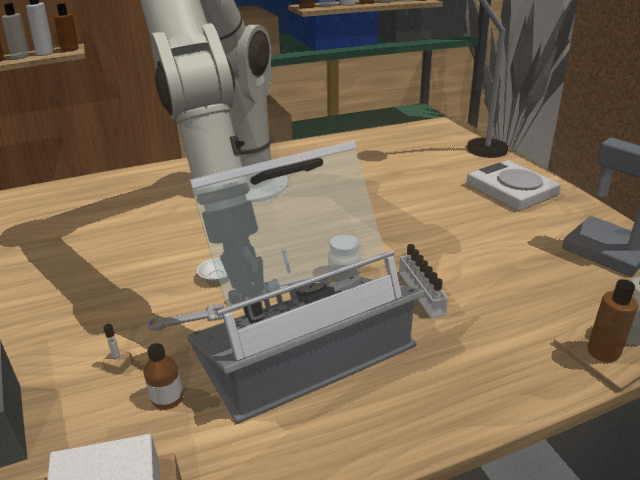

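The needle is falling as expected, and the model puts the high spot near a crank angle of 290–295°. The hatch is clear. Continuing to complete the full turn.

```bash
python3 crank.py 141 385 20.3; python3 - <<'E'
import json,numpy as np
l=[(21,2.78),(41,1.95),(141,.84)]+json.load(open('log_141.json'))
l=[x for x in l if not 60<x[0]<125]
f,n=np.array(l).T; r=np.radians(f)
X=np.c_[np.ones_like(r),np.cos(r),np.sin(r)]
c=np.linalg.lstsq(X,n,rcond=None)[0]; print(c,np.hypot(*c[1:]),np.degrees(np.arctan2(c[2],c[1]))%360,(n-X@c).round(2))
E
```

```text
161 act 160 needle 1.12 103 F [-4.2  0.4 11.1] grip 17.5 t 41.1
181 act 179 needle 1.61 102 F [-2.4 -1.5  8.9] grip 17.2 t 41.5
201 act 202 needle 2.3 104 F [-2.4 -0.7  9.7] grip 17.0 t 41.9
222 act 223 needle 3.04 102 F [-0.4 -0.4 10.1] grip 17.3 t 42.3
242 act 243 needle 3.74 101 F [-0.1 -0.2 11.7] grip 17.5 t 42.7
262 act 263 needle 4.26 102 F [-1.5  0.4 11.5] grip 17.2 t 43.1
283 act 282 needle 4.61 101 F [-0.7  1.3 13.3] grip 16.9 t 43.5
303 act 302 needle 4.68 102 F [-1.9  2.8 14.2] grip 17.4 t 43.8
323 act 323 needle 4.5 102 F [-1.7  1.4 14.7] grip 17.3 t 44.2
344 act 343 needle 4.01 102 F [-2.7  1.5 15.2] grip 17.8 t 44.6
364 act 4 needle 3.39 124 F [-1.9 -1.4 13.9] grip 17.4 t 45.0
384 act 25 needle 2.65 98 F [-0.6 -0.6 12.1] grip 17.2 t 45.4
[ 2.56857162  0.95330359 -1.83900488] 2.0714069299258675 297.4013260374767 [-0.02 -0.13  0.17  0.04 -0.06 -0.07 -0.06 -0.02 -0.01  0.03  0.05  0.08
  0.02  0.   -0.02]
```

View pics/tiles_141.png

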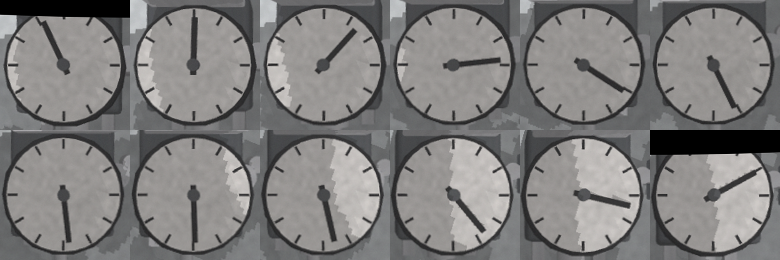

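The full turn is done. The needle ran from about 0.8 to 4.7 rad, so the indicator is home, and the peak is at 298°. Returning there and releasing.

```bash
python3 crank.py 384 298 -21.5; python3 - <<'E'
from h import *
R=rot(0,-90); k=kn(298)
bot.sleep(0.3); s=st(); e=L(s["ee_pos"])
bot.move_gripper(34); s=st()
e[2]=0
bot.movel(W(np.array([e[0],e[1],-7.5+60])),R,v=100); st()
bot.movel(tcp_for([-40,-20,220]),R,v=250)
bot.move_gripper(0); bot.sleep(.3)
c,p,d=snap("wrist","w19"); q=dialpatch(c,p); print(needle(q)); cv2.imwrite("pics/dial9.png",q[:,:,::-1])
for th in ["push_face","handle","knob_centre"]: print(th,[(k,L(b).round(1)) for k,b in find(th,"wrist",c)])
snap("scene","s9"); snap("top","t9"); st()
E
```

```text
362 act 1 needle 3.46 126 F [-2.4 -0.  14. ] grip 17.0 t 45.8
341 act 340 needle 4.12 101 F [-3.7  1.7 15.7] grip 17.2 t 46.2
319 act 318 needle 4.54 100 F [-1.5  1.  15.1] grip 17.2 t 46.6
298 act 297 needle 4.71 100 F [-0.8  2.5 14.3] grip 17.1 t 47.0
t 47.37 tcpL [-15.2  30.   -7.4] F [-0.5  1.  14.3] grip 17.5
t 47.67 tcpL [-15.7  28.9  -8.3] F [ 0.8 -0.3 -1.1] grip 34.0
t 48.43 tcpL [-15.5  29.7  52.4] F [0.7 0.1 0.7] grip 33.9
(np.float64(4.6774823953448035), np.float64(113.83587786259542))
push_face [(0.76, array([  1.7, 123.1,  31.3]))]
handle [(0.61, array([ -1.3, 121.4,  30.5]))]
knob_centre [(0.7, array([-21.8,  24.9,  41.6])), (0.23, array([ 2.4, 47. ,  3.1]))]
t 50.23 tcpL [-40.  -20.1 186. ] F [-0.8 -0.3  1.8] grip 0.3
```

View pics/w19.png

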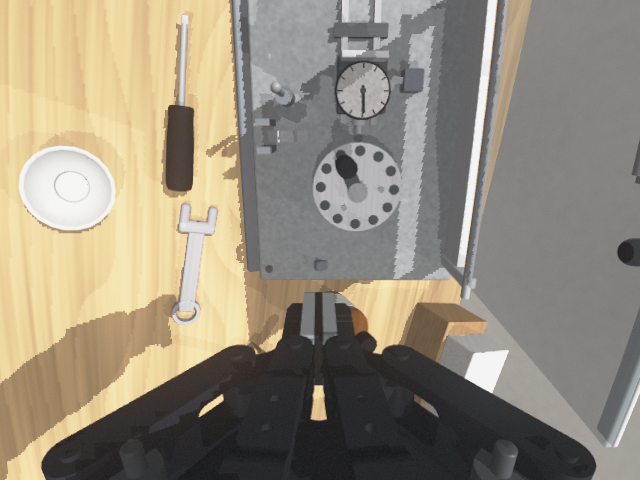

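View pics/t9.png

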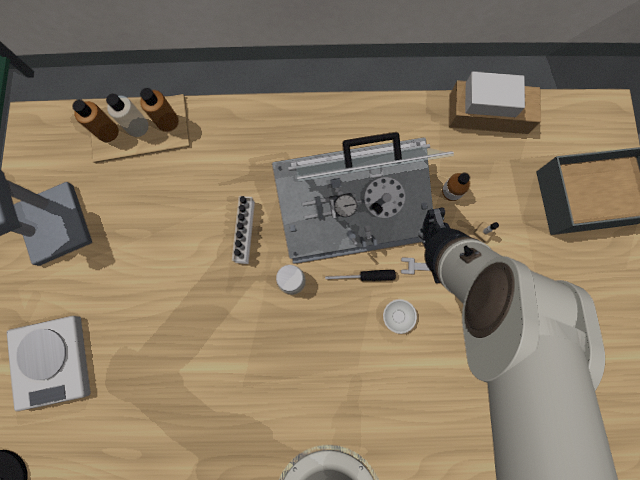

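View pics/dial9.png

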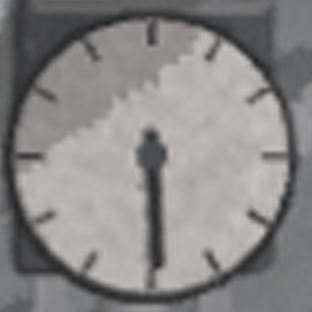

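All checks are good: the needle reads about 4.7, the hatch is up, the bystanders are in place and the gripper is clear. Handing in.

```bash
python3 -c "
from plant import bot
bot.finish_job(); print(bot.state()['time_s'])"
```

```text
the job is handed in; nothing more can be done
the job is handed in; nothing more can be done
```

The job is handed in at about 50 s. All the steps were done in order, but `finish_job` reports no verdict.

**What I did**
- **Hatch:** I pressed its low edge until the catch let go, and the handle position agreed with the hatch standing 0.17 rad ajar. I then swung it up by the handle to about 1.46 rad and left it there.
- **Indicator:** I pushed the carriage until it stopped hard.
- **Disc:** I cranked it counter-clockwise through one full turn while reading the needle, which ran from about 0.8 to 4.7 rad. I then turned it back to the high spot, at a crank angle of about 298°, and let go.

**Last checks**
- **Needle:** it still read about 4.68–4.7 rad after I let go.
- **Carriage:** the push face was at y = 123 mm, the same as after the push.
- **Hatch and bystanders:** in the last top view the hatch was up, the bystanders looked unmoved, and the gripper was clear of everything. The bystander check was by eye.

**What disagreed**
- **Fingertips:** the real fingertips were about 34 mm short of the reported TCP. My first press at the stated height therefore touched nothing. I measured the offset from contact and depth and used it for every later move.
- **Carriage travel:** estimates from the pictures ranged from 30 to 37 mm against the stated 35 mm. I judged it home from the hard stop and from the needle peaking near the stated 4.75 rad.
- **Handle detection:** in the last wrist picture the finder reported the push face as the handle, so I ignored that reading and judged the open hatch from the picture.

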